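Take the eyelet magazine out of the setting machine for refilling

TASK

The eyelet magazine of the green setting machine has to come out for refilling. Tip the loose lid of the magazine well up by the grip at its front edge, with its rear edge still on the rim, then lift it off and set it down flat, right way up, on the black rubber mat without dropping it. Then pinch the magazine's two opposed side catches together, lift it straight out, without forcing it, until its foot is clear above the well's rim, and finish holding it still and upright there by the pinched catches, without disturbing anything else on the bench.

Things in the scene. Friction and masses are not known exactly. Their poses are not given: they have to be found in the camera images.
- machine: Green cast eyelet-setting machine, fixed to the bench. Origin: on the bench, under the centre of its magazine well; x runs from the well's front to its rear, y to the machine's left, z up. Base plate 20 mm thick, x -88..88, y -62..272 mm.
- press_frame (a point): Top of the machine's C-shaped press frame, an obstacle: 247 mm high, at machine y 187..243, x -65..82 mm; its motor sticks out at the rear left to y = 316 mm.
- well_mouth (a point): Centre of the mouth of the magazine well: an open-topped box, inside 136 (x) by 84 (y) mm, walls 5 mm, rim 118 mm above the bench. On its floor a steel seat at height 22 mm, with guides (1.5 mm play round the magazine) and two keepers in front of and behind the magazine, at x = 24.5..38 mm either way, y within 16 mm, tops 66 mm above the bench.
- lid: Loose aluminium lid of the well, about 0.12 kg: plate 154 (x) by 104 (y) by 4 mm, under it a 6 mm deep flange (132 by 80 mm) that drops into the well with 2 mm play. Origin: centre of the flange's underside, plate 6..10 mm above it. Seated: plate on the rim, axes as the machine's, origin 112 mm above the bench. Not fastened; its front tips up freely about the rear rim.
- lid_grip (a point): Middle of the upright grip block on the lid's front edge: 12 mm thick (lid x) by 36 mm wide (lid y), rising 20 mm from the plate's top, at lid x = -66 mm; this point is 12 mm above the plate's top, 22 mm above the lid's origin.
- lid_rear (a point): Point under the rear edge of the lid's plate, lid x = 73 mm, z = 6 mm; rests on well_rear while seated.
- well_rear (a point): Middle of the well's rear rim, outer edge, at machine x = 73 mm, height 118 mm.
- magazine: Black eyelet magazine standing in the seat under the lid, about 0.3 kg: body 46 (x) by 40 (y) by 88 mm high. Origin: centre of its underside, 22 mm above the bench when seated (its top 8 mm below the rim), axes then as the machine's. It cannot be lifted unpinched: a nose at the lower end of each catch lies under its keeper.
- pinch (a point): Point midway between the two catch pads, in the magazine's middle, 72 mm above its underside. The grey ribbed catch pads are on its front (-x) and back (+x) faces: each 24 mm wide (y), 24 mm high (60..84 mm above the underside), 62 mm across both when out, 52 mm when both are fully pressed.
- catch_front (a joint): Travel of the front catch, m: 0 out (sprung), 0.005 fully pressed in towards the magazine. Frees its keeper from about 0.0035. The spring takes 2 N to start and about 6.5 N fully in; a firm squeeze of 20 to 30 N bottoms both and carries the magazine by them.
- catch_back (a joint): The same for the back catch.
- mat: Black rubber punching mat, 220 (x) by 190 (y) by 4 mm, fixed on the bench. Origin: centre of its underside, on the bench.
- hammer: Bystander: hammer lying on the bench, 270 mm long, origin on the bench under it.
- die: Bystander: steel setting die, 42 mm across, 30 mm high, origin at the centre of its underside, behind the gap between machine and mat.
- jar: Bystander: amber jar, 66 mm across, 85 mm high, origin at the centre of its underside.
- tape: Bystander: roll of paper tape lying flat, 90 mm across, 24 mm high, origin at the centre of its underside.
- punch_block: Bystander: wooden block with five upright steel punches, 70 (x) by 150 (y) by 88 mm high, origin at the centre of its underside.
Mind the look-alikes: they are no part of the job. What is meant by the lid is not blue, purple or turquoise, and is the larger of those in its own colour.

How it is judged:
On the way, in this order (a step that is already met when the one before it is completed fails the run):
1. the lid is tipped up at the front by at least 0.12 rad, its rear edge still within 25 mm of its place on the rim, in the fingers (angle between lid's own z axis and vertical above 0.12 rad and z of lid_grip in the frame of machine above 0.145 m and distance between lid_rear and well_rear below 0.025 m and contact force between the fingers and lid above 0.3 N), for 0.05 s.
2. the lid is brought down over the mat to within 30 mm while still in the fingers (contact force between the fingers and lid above 0.3 N and horizontal distance between lid and mat below 0.085 m and z of lid in the frame of mat below 0.034 m), for 0.02 s.
3. the lid lies flat on the mat, let go (angle between lid's own z axis and vertical below 0.08 rad and horizontal distance between lid and mat below 0.08 m and z of lid in the frame of mat below 0.009 m and contact force between the fingers and lid below 0.1 N), for 0.2 s.
4. both catches are pinched in by the fingers while the magazine is still in its seat (value of joint each of catch_front, catch_back above 0.003 m and contact force between the fingers and magazine above 2 N and z of magazine in the frame of machine below 0.03 m), for 0.05 s.
At the end, for the whole second after the job is handed in: Magazine held in the fingers, both catches at least 3 mm in, its foot 120 mm or more above the bench (rim 118), within 0.3 rad of upright, still, touching neither machine nor lid; lid let go, at rest, flat (0.08 rad) and right way up on the mat, centre within 80 mm of the mat's (all of step 3 and value of joint each of catch_front, catch_back above 0.003 m and contact force between the fingers and magazine above 2 N and z of magazine in the frame of machine above 0.12 m and angle between magazine's own z axis and vertical below 0.3 rad and linear speed of magazine below 0.05 m/s and contact force between magazine and machine below 0.1 N and contact force between magazine and lid below 0.1 N and linear speed of lid below 0.03 m/s); the arm keeps its last pose, push and grip.
It fails at once if another thing on the bench is pushed more than 30 mm or knocked over (distance of any of hammer, die, jar, tape, punch_block from where it was at the start of the episode above 0.03 m or angle between any of hammer, die, jar, tape, punch_block's own z axis and vertical above 0.5 rad).
It fails at once if the magazine is forced against the machine with more than 60 N (contact force between magazine and machine above 60 N).
It also fails if it takes over 61 s, if anything falls off the work surface, if the arm or the gripper's body presses on something with over 40 N, if the wrist force passes 120 N, or if a joint passes its speed limit or range.

ROBOT

A 6-joint arm with a two-finger parallel gripper is mounted at the origin on the work surface. World frame = base frame: x ahead of the robot, y to its left, z up, the work surface at z = 0. Lengths are in m, angles in rad, forces in N, time in s.
With the tool pointing down it reaches from about 0.4 to 0.825 m from the base axis. Payload 7 kg.
Tool frame: the origin (TCP) lies at the very end of the fingers, on their centre line; the grasp point (between the pads) lies 19 mm behind it; z points along the fingers, y is the line along which they close (so a half turn about z gives the same grasp; the last joint's range is limited). The gripper opens to 88 mm and grips with 3 to 60 N. Pads are 19 mm wide; open, the fingers measure 130 mm over their backs; the gripper's body (78 mm by 193 mm) begins 47 mm behind the grasp point.
Start: joints at [1.565, 0.359, 0.012, 0, -1.224, -0.288], TCP at [0.195, 0.646, 0.227] pointing down, gripper open.
Joint ranges: [-3.07, 3.07], [-1.43, 2.12], [-1.02, 1.25], [-3.03, 1.67], [-3.05, -0], [-3.03, 3.03]. Speed limits (rad/s): [2.39, 2.39, 3.01, 3.14, 3.14, 3.14].

INTERFACE

Orientations are given as [roll, pitch, yaw] about the fixed x, y, z axes, in that order (R = Rz(yaw) Ry(pitch) Rx(roll)).
In Python, from station import arm gives the robot as it stands. The module is installed in compiled form; this text tells all that it offers.
- The arm moves only by the shell command python3 -m crank 'ROWS' [FORCE]. ROWS is JSON, a list of rows, each an object of numbers: "dx", "dy", "dz": the shift along the world's x, y, z in m; "twist": the turn about the world's z in degrees; "grip": the opening, from -1 (shut) to 1 (fully open). A call has exactly 5 rows; each row is the pose to reach, as a shift and turn from the pose commanded when the call began; what a row does not reach only later rows make up. A row lasts 1/12 s, in which the tool goes at most 41.7 mm and 7.16 degrees, less where a joint would pass 70% of its speed; a pose out of reach is approached as far as the arm can. A call with a gripper value outside its range is refused whole. The fingers move at their own pace and stop on an object; FORCE is the grip in N (left out, the last holds). Time passes only in rows, so rows that repeat a pose let the fingers close, or fill a call up. It gives the time, the measured TCP pose, the force, the opening and the grip force at its end, in the units of the state.
- arm.get_state(): the state, without advancing time (a new reading comes with each control period).
- arm.grab_frame(name): name is "scene" or "side" or "wrist"; returns the picture (400x640x3 uint8, red, green, blue); there is no depth.
- arm.get_calibration(name): a dict with "fx", "fy", "cx", "cy" (pixels), "cam_to_world" (4x4, takes a point from camera to world coordinates); the wrist camera has in their place "tool_from_camera" (4x4, takes a point from camera to tool coordinates, whose origin is the TCP and whose axes are the flange's). Camera axes: x right, y down, z forward; pixel columns grow to the right and rows downward; lengths in m; the calibration is good to about 2 mm. A picture is of the moment at which its call begins: read the wrist's pose just before it. get_calibration takes no time and is no camera call.
- arm.job_done(): hands the job in; it is judged then, once.
The state is a dict: "t": time; "q": joint angles; "qd": joint speeds; "joint_efforts": joint torques, N m; "eef_pos": TCP position; "ee_rot": TCP orientation; "force": force on the tool from outside, world axes, zero at the start; "moment": the same for the moment, N m; "width": finger opening in m; "gripper_force": force on a finger pad.
Only numpy, scipy, OpenCV 4.12 (cv2) and the standard library are available. Lean on these libraries where they do the work, as an engineer would, in place of code of your own. Each camera call takes 0.05 s, during which the arm holds its last target. There are 200 camera calls.

## Working session

There is one attempt and no reset: what is moved stays moved. The work goes in short steps, Python scripts to look and compute and a shell command to move; the robot and the scene stay as the last step left them, time stands still between calls to the robot, and variables do not carry over. Pictures are saved under pics/ and viewed, at most 10 in all, crops included, and the job is handed in when it is done.

```bash
mkdir -p pics; cat > h.py <<'E'
import numpy as np, cv2
from station import arm
from scipy.spatial.transform import Rotation as R
def grab(n,f):
    s=arm.get_state(); im=arm.grab_frame(n); cv2.imwrite('pics/'+f+'.png',im[:,:,::-1]); 
    c=arm.get_calibration(n)
    if n=='wrist':
        T=np.eye(4);T[:3,:3]=R.from_euler('xyz',s['ee_rot']).as_matrix();T[:3,3]=s['eef_pos']
        M=T@np.array(c['tool_from_camera'])
    else: M=np.array(c['cam_to_world'])
    np.savez('pics/'+f+'.npz',M=M,k=[c['fx'],c['fy'],c['cx'],c['cy']])
    return im
def ray(f,u,v):
    d=np.load('pics/'+f+'.npz');M=d['M'];fx,fy,cx,cy=d['k']
    return M[:3,3],M[:3,:3]@np.array([(u-cx)/fx,(v-cy)/fy,1.])
def plane(f,u,v,z):
    o,d=ray(f,u,v);return o+d*(z-o[2])/d[2]
def tri(*a):
    A=np.zeros((3,3));b=np.zeros(3);L=[]
    for f,u,v in a:
        o,d=ray(f,u,v);d=d/np.linalg.norm(d);P=np.eye(3)-np.outer(d,d);A+=P;b+=P@o;L.append((o,P))
    x=np.linalg.solve(A,b);return x,[np.linalg.norm(P@(x-o)) for o,P in L]
def proj(f,p):
    d=np.load('pics/'+f+'.npz');M=d['M'];fx,fy,cx,cy=d['k'];q=np.linalg.inv(M)@np.append(p,1);return fx*q[0]/q[2]+cx,fy*q[1]/q[2]+cy
E
python3 - <<'E'
from h import *
a=grab('scene','s0');b=grab('side','d0');c=grab('wrist','w0')
s=arm.get_state();print(s['eef_pos'],s['ee_rot'],s['width'],s['t'])
for f in('s0','d0','w0'):print(f,np.load(f'pics/{f}.npz')['M'].round(3).tolist(),np.load(f'pics/{f}.npz')['k'])
E
```

```text
[0.19540501 0.64569949 0.22581553] [ 3.14028710e+00 -1.13454188e-04 -2.93925877e-01] 0.08785797779739726 0.15
s0 [[-0.801, 0.494, -0.339, 0.85], [0.599, 0.651, -0.467, 0.525], [-0.01, -0.577, -0.817, 1.0], [0.0, 0.0, 0.0, 1.0]] [382.11534122 382.11534122 326.27350593 205.62523513]
d0 [[0.901, -0.241, 0.362, 0.06], [-0.434, -0.534, 0.725, -0.907], [0.019, -0.81, -0.586, 0.914], [0.0, 0.0, 0.0, 1.0]] [452.63243153 452.63243153 318.27377608 199.91343508]
w0 [[-0.288, -0.929, -0.234, 0.259], [-0.958, 0.28, 0.069, 0.626], [0.001, 0.244, -0.97, 0.383], [0.0, 0.0, 0.0, 1.0]] [334.54361241 334.54361241 320.25874838 199.18543306]
```

View pics/s0.png

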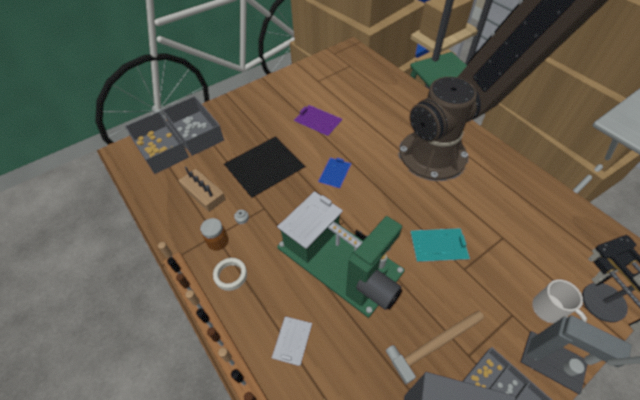

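View pics/d0.png

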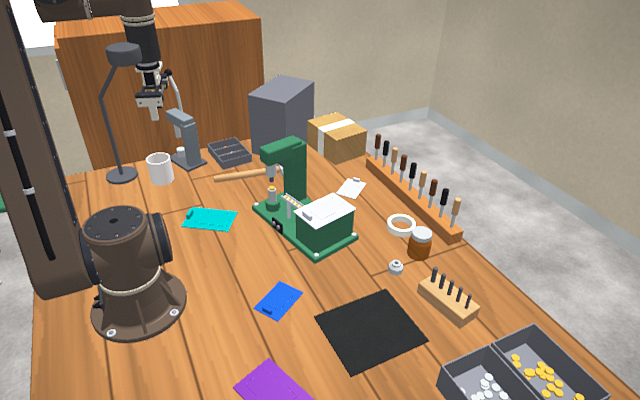

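The lid is on the well at scene (310,218) and side (325,210), and the mat is at scene (264,165) and side (371,332). The smaller white plate at scene (292,340) is a decoy. I'll enlarge the lid in both views next.

```bash
python3 - <<'E'
import cv2,numpy as np
a=cv2.imread('pics/s0.png')[180:280,260:360];b=cv2.imread('pics/d0.png')[165:265,265:365]
cv2.imwrite('pics/c0.png',np.hstack([cv2.resize(x,(400,400),interpolation=cv2.INTER_CUBIC) for x in(a,b)]))
from h import *
# mat by mask
for f in('s0','d0'):
    h=cv2.imread(f'pics/{f}.png');m=(h.max(2)<55).astype(np.uint8)
    n,l,st,c=cv2.connectedComponentsWithStats(m)
    seed=(165,264) if f=='s0' else (332,371)
    i=l[seed];mm=(l==i).astype(np.uint8)
    cs,_=cv2.findContours(mm,0,1);k=max(cs,key=cv2.contourArea)
    q=cv2.approxPolyDP(cv2.convexHull(k),6,True)[:,0]
    P=np.array([plane(f,u,v,.004)[:2] for u,v in q]);print(f,q.tolist(),P.round(3).tolist(),P.mean(0))
E
```

```text
s0 [[303, 166], [252, 196], [225, 164], [275, 137]] [[0.4, -0.227], [0.606, -0.222], [0.611, -0.399], [0.402, -0.405]] [ 0.50482368 -0.3130117 ]
d0 [[639, 0], [639, 399], [0, 399], [0, 0]] [[4.757, 1.867], [0.936, -0.728], [-0.3, -0.148], [-0.564, 3.885]] [1.20722727 1.21879908]
```

View pics/c0.png

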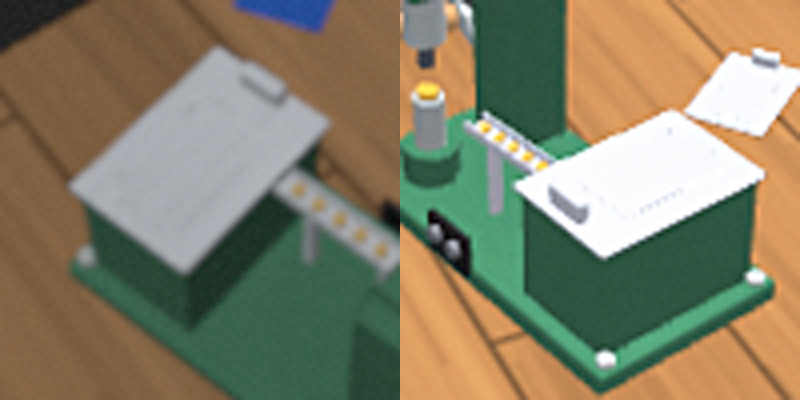

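The crop shows the four plate corners in both views. The grip is at the front edge, scene crop (263,82) and side crop (170,203). I'll triangulate these.

```bash
python3 - <<'E'
from h import *
S={'FR':(218,47),'FL':(329,124),'RL':(187,272),'RR':(70,187),'grip':(263,82)}
D={'FL':(117,185),'FR':(205,257),'RR':(362,177),'RL':(272,110),'grip':(170,203)}
P={}
for k in S:
    x,e=tri(('s0',260+S[k][0]/4,180+S[k][1]/4),('d0',265+D[k][0]/4,165+D[k][1]/4));P[k]=x;print(k,x.round(4),np.round(e,4))
c=sum(P[k] for k in('FR','FL','RL','RR'))/4
d=P['RL']+P['RR']-P['FL']-P['FR'];yaw=np.arctan2(d[1],d[0]);print(c,yaw,np.degrees(yaw))
R2=np.array([np.cos(yaw),np.sin(yaw)]);print('grip xy',c[:2]-.066*R2)
f='d0';h=cv2.imread('pics/d0.png');m=cv2.inRange(h,(0,0,0),(70,70,70));m[:280]=0
l=cv2.connectedComponentsWithStats(m)[1];mm=(l==l[332,371]).astype(np.uint8)
q=cv2.boxPoints(cv2.minAreaRect(np.argwhere(mm)[:,::-1].astype(np.float32)))
cs,_=cv2.findContours(mm,0,1);k=max(cs,key=cv2.contourArea);q=cv2.approxPolyDP(cv2.convexHull(k),6,True)[:,0]
Q=np.array([plane(f,u,v,.004)[:2] for u,v in q]);print(q.tolist(),Q.round(3).tolist(),Q.mean(0))
# jar, die, block approx
for n,a,z in(('jar',(213,233),.04),('die',(241,216),.015),('block',(202,187),.04),('tape',(230,274),.012)):print(n,plane('s0',*a,z).round(3))
E
```

```text
FR [ 0.4843 -0.0409  0.1181] [0.003 0.003]
FL [0.4619 0.0606 0.1173] [0.0032 0.0032]
RL [0.6082 0.0974 0.1179] [0.0024 0.0024]
RR [ 0.632  -0.0049  0.116 ] [0.0006 0.0006]
grip [0.4817 0.0108 0.1294] [0.0028 0.0028]
[0.54659166 0.02804278 0.11730461] 0.24272886248048295 13.90733938614303
grip xy [0.4825264  0.01217952]
[[386, 290], [427, 341], [350, 376], [314, 316]] [[0.609, -0.229], [0.609, -0.411], [0.395, -0.414], [0.394, -0.227]] [ 0.50176248 -0.32020877]
jar [ 0.776 -0.146  0.04 ]
die [ 0.676 -0.167  0.015]
block [ 0.725 -0.323  0.04 ]
tape [ 0.797 -0.015  0.012]
```

```bash

python3 -m crank '[{"dz":0.04},{"dz":0.08},{"dz":0.11},{"dz":0.11,"dx":0.02,"dy":-0.03},{"dz":0.11,"dx":0.04,"dy":-0.06}]' 20
python3 -m crank '[{"dx":0.015,"dy":-0.038,"twist":6},{"dx":0.03,"dy":-0.076,"twist":12},{"dx":0.045,"dy":-0.114,"twist":18},{"dx":0.06,"dy":-0.152,"twist":24},{"dx":0.075,"dy":-0.19,"twist":30.7}]'
python3 -m crank '[{"dx":0.015,"dy":-0.038},{"dx":0.03,"dy":-0.076},{"dx":0.045,"dy":-0.114},{"dx":0.06,"dy":-0.152},{"dx":0.075,"dy":-0.19}]'
python3 -m crank '[{"dx":0.02,"dy":-0.036},{"dx":0.04,"dy":-0.072},{"dx":0.06,"dy":-0.108},{"dx":0.08,"dy":-0.144},{"dx":0.098,"dy":-0.18}]'
```

```text
invalid input at $[0]: expected keys dx, dy, dz, twist, grip
invalid input at $[0]: expected keys dx, dy, dz, twist, grip
invalid input at $[0]: expected keys dx, dy, dz, twist, grip
invalid input at $[0]: expected keys dx, dy, dz, twist, grip
```

```bash

python3 -m crank '[{"dx":0,"dy":0,"dz":0.04,"twist":0,"grip":1},{"dx":0,"dy":0,"dz":0.08,"twist":0,"grip":1},{"dx":0,"dy":0,"dz":0.11,"twist":0,"grip":1},{"dx":0.02,"dy":-0.03,"dz":0.11,"twist":0,"grip":1},{"dx":0.04,"dy":-0.06,"dz":0.11,"twist":0,"grip":1}]' 20
python3 -m crank '[{"dx":0.015,"dy":-0.038,"dz":0,"twist":6,"grip":1},{"dx":0.03,"dy":-0.076,"dz":0,"twist":12,"grip":1},{"dx":0.045,"dy":-0.114,"dz":0,"twist":18,"grip":1},{"dx":0.06,"dy":-0.152,"dz":0,"twist":24,"grip":1},{"dx":0.075,"dy":-0.19,"dz":0,"twist":30.7,"grip":1}]'
python3 -m crank '[{"dx":0.015,"dy":-0.038,"dz":0,"twist":0,"grip":1},{"dx":0.03,"dy":-0.076,"dz":0,"twist":0,"grip":1},{"dx":0.045,"dy":-0.114,"dz":0,"twist":0,"grip":1},{"dx":0.06,"dy":-0.152,"dz":0,"twist":0,"grip":1},{"dx":0.075,"dy":-0.19,"dz":0,"twist":0,"grip":1}]'
python3 -m crank '[{"dx":0.02,"dy":-0.036,"dz":0,"twist":0,"grip":1},{"dx":0.04,"dy":-0.072,"dz":0,"twist":0,"grip":1},{"dx":0.06,"dy":-0.108,"dz":0,"twist":0,"grip":1},{"dx":0.08,"dy":-0.144,"dz":0,"twist":0,"grip":1},{"dx":0.098,"dy":-0.18,"dz":0,"twist":0,"grip":1}]'
```

```text
t: 0.57
eef_pos: [0.2351, 0.587, 0.3378]
ee_rot: [-3.139, 0.001, -0.292]
force: [1.0, -0.9, -0.9]
width: 0.0879
gripper_force: 0.0
t: 0.98
eef_pos: [0.3107, 0.3939, 0.3364]
ee_rot: [3.141, 0.0, 0.247]
force: [1.4, 0.7, -0.0]
width: 0.0875
gripper_force: 0.0
t: 1.4
eef_pos: [0.3855, 0.204, 0.3368]
ee_rot: [-3.141, -0.001, 0.243]
force: [0.5, -0.7, 0.0]
width: 0.0874
gripper_force: 0.0
t: 1.82
eef_pos: [0.484, 0.024, 0.3367]
ee_rot: [-3.141, -0.0, 0.242]
force: [0.6, 0.9, 0.2]
width: 0.0878
gripper_force: 0.0
```

Now I'll go down to about 0.22 and take a wrist look.

```bash

python3 -m crank '[{"dx":0,"dy":-0.012,"dz":-0.04,"twist":0,"grip":1},{"dx":0,"dy":-0.012,"dz":-0.08,"twist":0,"grip":1},{"dx":0,"dy":-0.012,"dz":-0.115,"twist":0,"grip":1},{"dx":0,"dy":-0.012,"dz":-0.115,"twist":0,"grip":1},{"dx":0,"dy":-0.012,"dz":-0.115,"twist":0,"grip":1}]'
python3 -c "
from h import *
grab('wrist','w1')"
```

```text
t: 2.23
eef_pos: [0.4828, 0.0134, 0.2211]
ee_rot: [3.14, 0.004, 0.242]
force: [1.1, 0.8, 0.8]
width: 0.0877
gripper_force: 0.0
```

View pics/w1.png

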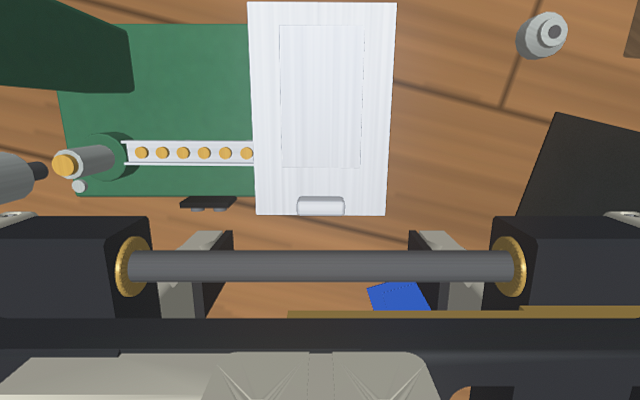

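The wrist picture shows the lid's plate with corners at (247,2), (397,3), (385,215) and (256,214), and the grip block at (320,206), top face about (298–343, 197). Converting to positions.

```bash
python3 - <<'E'
from h import *
q={'RL':(247,2),'RR':(397,3),'FR':(385,215),'FL':(256,214)}
P={k:plane('w1',*v,.121) for k,v in q.items()}
for k in P:print(k,P[k].round(4))
c=sum(P.values())/4;d=P['RL']+P['RR']-P['FL']-P['FR'];y=np.arctan2(d[1],d[0]);print(c,np.degrees(y),np.linalg.norm(d)/2)
print(np.linalg.norm(P['FL']-P['FR']))
r=np.array([np.cos(y),np.sin(y)]);print('grip from plate',c[:2]-.066*r, 'front mid', (P['FL']+P['FR'])[:2]/2+.011*r)
print('grip top',plane('w1',320,197,.142),'bot', plane('w1',320,214,.124))
print(arm.get_state()['eef_pos'],proj('w1',arm.get_state()['eef_pos']),proj('w1',np.array([.4828,.0134,.142])))
# side/scene match for grip top height
print(tri(('w1',320,206),('s0',260+263/4,180+82/4)), tri(('w1',320,206),('d0',265+170/4,165+203/4)))
E
```

```text
RL [0.6076 0.095  0.121 ]
RR [ 0.632  -0.0055  0.121 ]
FR [ 0.4834 -0.0414  0.121 ]
FL [0.4593 0.0592 0.121 ]
[0.54557377 0.02683438 0.121     ] 13.58412825515487 0.15267289708259635
0.10352731252648822
grip from plate [0.48142004 0.01133277] front mid [0.48206503 0.01148862]
grip top [0.49037672 0.0140671  0.142     ] bot [0.47255859 0.0096414  0.124     ]
[0.48425553 0.01407764 0.22303291] (np.float64(317.0059644131703), np.float64(247.92568101522372)) (np.float64(318.39064402648523), np.float64(206.9532380620379))
(array([0.47970359, 0.01173393, 0.12911645]), [np.float64(0.0006216005470480327), np.float64(0.0006216005470479166)]) (array([0.48231757, 0.01049261, 0.12968174]), [np.float64(0.0021161428407551965), np.float64(0.0021161428407553604)])
```

Both views agree: grip at (0.482, 0.011), yaw 13.6°, plate top at about 0.121. Next: descend, grip lightly, tip.

```bash

python3 -m crank '[{"dx":-0.001,"dy":-0.002,"dz":-0.035,"twist":0,"grip":1},{"dx":-0.001,"dy":-0.002,"dz":-0.065,"twist":0,"grip":1},{"dx":-0.001,"dy":-0.002,"dz":-0.085,"twist":0,"grip":1},{"dx":-0.001,"dy":-0.002,"dz":-0.094,"twist":0,"grip":1},{"dx":-0.001,"dy":-0.002,"dz":-0.094,"twist":0,"grip":1}]' 6
python3 -m crank '[{"dx":0,"dy":0,"dz":0,"twist":0,"grip":-1},{"dx":0,"dy":0,"dz":0,"twist":0,"grip":-1},{"dx":0,"dy":0,"dz":0,"twist":0,"grip":-1},{"dx":0,"dy":0,"dz":0,"twist":0,"grip":-1},{"dx":0,"dy":0,"dz":0,"twist":0,"grip":-1}]' 6
python3 -m crank '[{"dx":0,"dy":0,"dz":0,"twist":0,"grip":-1},{"dx":0,"dy":0,"dz":0,"twist":0,"grip":-1},{"dx":0,"dy":0,"dz":0,"twist":0,"grip":-1},{"dx":0,"dy":0,"dz":0,"twist":0,"grip":-1},{"dx":0,"dy":0,"dz":0,"twist":0,"grip":-1}]' 6
```

```text
t: 2.7
eef_pos: [0.483, 0.0126, 0.128]
ee_rot: [3.141, -0.0, 0.243]
force: [-0.0, 0.5, -0.2]
width: 0.0876
gripper_force: 0.0
t: 3.12
eef_pos: [0.483, 0.0122, 0.1284]
ee_rot: [-3.141, -0.002, 0.242]
force: [0.6, 0.0, 0.3]
width: 0.0598
gripper_force: 0.0
t: 3.53
eef_pos: [0.4825, 0.012, 0.1276]
ee_rot: [3.142, 0.0, 0.242]
force: [0.4, 1.2, 1.2]
width: 0.036
gripper_force: 6.0
```

```bash

python3 -m crank '[{"dx":0.001,"dy":0,"dz":0.005,"twist":0,"grip":-1},{"dx":0.002,"dy":0,"dz":0.01,"twist":0,"grip":-1},{"dx":0.003,"dy":0.001,"dz":0.015,"twist":0,"grip":-1},{"dx":0.004,"dy":0.001,"dz":0.02,"twist":0,"grip":-1},{"dx":0.005,"dy":0.001,"dz":0.025,"twist":0,"grip":-1}]' 6
python3 -m crank '[{"dx":0.001,"dy":0,"dz":0.005,"twist":0,"grip":-1},{"dx":0.001,"dy":0,"dz":0.008,"twist":0,"grip":-1},{"dx":0.001,"dy":0,"dz":0.008,"twist":0,"grip":-1},{"dx":0.001,"dy":0,"dz":0.008,"twist":0,"grip":-1},{"dx":0.001,"dy":0,"dz":0.008,"twist":0,"grip":-1}]' 6
python3 -c "
from h import *
a=grab('side','d1')[140:290,240:400,::-1];b=grab('scene','s1')[165:290,245:375,::-1]
cv2.imwrite('pics/c1.png',np.hstack([cv2.resize(a,(400,375)),cv2.resize(b,(390,375))]))"
```

```text
t: 3.95
eef_pos: [0.4878, 0.0132, 0.1533]
ee_rot: [-3.142, -0.0, 0.242]
force: [-0.2, 0.3, -0.6]
width: 0.0358
gripper_force: 6.0
t: 4.37
eef_pos: [0.4885, 0.0131, 0.1605]
ee_rot: [-3.142, -0.0, 0.242]
force: [0.1, -0.0, -1.7]
width: 0.0362
gripper_force: 6.0
```

View pics/c1.png

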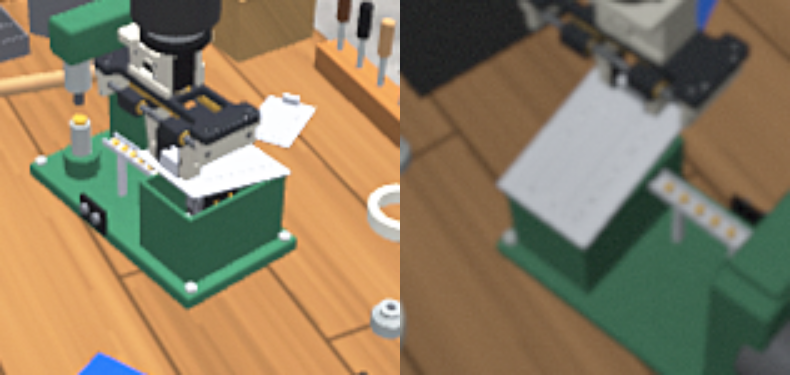

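The lid is tipped up at the front, with its rear edge on the rim. Firm grip, lift, and carry to the mat.

```bash

python3 -m crank '[{"dx":0,"dy":0,"dz":0,"twist":0,"grip":-1},{"dx":0,"dy":0,"dz":0,"twist":0,"grip":-1},{"dx":0,"dy":0,"dz":0.01,"twist":0,"grip":-1},{"dx":0,"dy":0,"dz":0.025,"twist":0,"grip":-1},{"dx":0,"dy":0,"dz":0.045,"twist":0,"grip":-1}]' 45
python3 -m crank '[{"dx":0,"dy":0,"dz":0.02,"twist":0,"grip":-1},{"dx":0,"dy":0,"dz":0.04,"twist":0,"grip":-1},{"dx":0,"dy":-0.01,"dz":0.06,"twist":0,"grip":-1},{"dx":-0.005,"dy":-0.03,"dz":0.065,"twist":0,"grip":-1},{"dx":-0.01,"dy":-0.055,"dz":0.065,"twist":0,"grip":-1}]'
python3 -m crank '[{"dx":-0.005,"dy":-0.03,"dz":0,"twist":0,"grip":-1},{"dx":-0.01,"dy":-0.06,"dz":0,"twist":0,"grip":-1},{"dx":-0.015,"dy":-0.09,"dz":0,"twist":0,"grip":-1},{"dx":-0.02,"dy":-0.12,"dz":0,"twist":0,"grip":-1},{"dx":-0.025,"dy":-0.15,"dz":0,"twist":0,"grip":-1}]'
python3 -m crank '[{"dx":-0.005,"dy":-0.03,"dz":0,"twist":0,"grip":-1},{"dx":-0.01,"dy":-0.06,"dz":0,"twist":0,"grip":-1},{"dx":-0.012,"dy":-0.09,"dz":-0.02,"twist":0,"grip":-1},{"dx":-0.014,"dy":-0.12,"dz":-0.05,"twist":0,"grip":-1},{"dx":-0.014,"dy":-0.14,"dz":-0.08,"twist":0,"grip":-1}]'
python3 -c "
from h import *
a=grab('side','d2')[140:400,240:520,::-1];b=grab('scene','s2')[60:230,180:350,::-1]
cv2.imwrite('pics/c2.png',np.hstack([cv2.resize(a,(404,375)),cv2.resize(b,(375,375))]))"
```

```text
t: 4.88
eef_pos: [0.4873, 0.0127, 0.2053]
ee_rot: [3.141, 0.003, 0.242]
force: [0.6, -0.3, -0.8]
width: 0.0354
gripper_force: 45.0
t: 5.3
eef_pos: [0.4792, -0.0418, 0.2732]
ee_rot: [3.141, -0.003, 0.244]
force: [1.0, -0.7, -1.4]
width: 0.0351
gripper_force: 45.0
t: 5.72
eef_pos: [0.4526, -0.1933, 0.2713]
ee_rot: [-3.142, -0.0, 0.242]
force: [0.6, -0.2, -2.0]
width: 0.0353
gripper_force: 45.0
t: 6.13
eef_pos: [0.4393, -0.3343, 0.1912]
ee_rot: [3.14, -0.002, 0.241]
force: [0.9, 1.1, -1.6]
width: 0.0356
gripper_force: 45.0
```

View pics/c2.png

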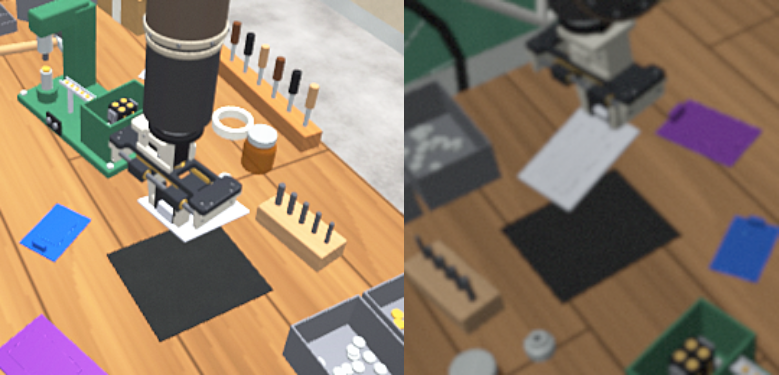

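The lid hangs over the mat, slightly tilted and held firmly. Lower until the rear touches, ease the grip, then lower flat.

```bash

python3 -m crank '[{"dx":0,"dy":0,"dz":-0.035,"twist":0,"grip":-1},{"dx":0,"dy":0,"dz":-0.07,"twist":0,"grip":-1},{"dx":0,"dy":0,"dz":-0.1,"twist":0,"grip":-1},{"dx":0,"dy":0,"dz":-0.12,"twist":0,"grip":-1},{"dx":0,"dy":0,"dz":-0.131,"twist":0,"grip":-1}]' 45
python3 -m crank '[{"dx":0,"dy":0,"dz":-0.002,"twist":0,"grip":-1},{"dx":0,"dy":0,"dz":-0.004,"twist":0,"grip":-1},{"dx":0,"dy":0,"dz":-0.006,"twist":0,"grip":-1},{"dx":0,"dy":0,"dz":-0.008,"twist":0,"grip":-1},{"dx":0,"dy":0,"dz":-0.01,"twist":0,"grip":-1}]' 12
python3 -m crank '[{"dx":-0.001,"dy":0,"dz":-0.005,"twist":0,"grip":-1},{"dx":-0.002,"dy":0,"dz":-0.01,"twist":0,"grip":-1},{"dx":-0.003,"dy":0,"dz":-0.015,"twist":0,"grip":-1},{"dx":-0.004,"dy":0,"dz":-0.02,"twist":0,"grip":-1},{"dx":-0.004,"dy":0,"dz":-0.025,"twist":0,"grip":-1}]' 6
```

```text
t: 6.65
eef_pos: [0.4385, -0.3311, 0.058]
ee_rot: [-3.14, 0.003, 0.242]
force: [0.6, -0.8, -1.2]
width: 0.0358
gripper_force: 45.0
t: 7.07
eef_pos: [0.4403, -0.3322, 0.0508]
ee_rot: [3.14, -0.002, 0.242]
force: [-1.1, 0.3, 1.0]
width: 0.036
gripper_force: 12.0
t: 7.48
eef_pos: [0.4351, -0.3319, 0.0239]
ee_rot: [-3.141, 0.0, 0.242]
force: [-0.6, -0.7, -1.3]
width: 0.036
gripper_force: 6.0
```

```bash

python3 -m crank '[{"dx":0,"dy":0,"dz":-0.001,"twist":0,"grip":-1},{"dx":0,"dy":0,"dz":-0.002,"twist":0,"grip":-1},{"dx":0,"dy":0,"dz":-0.003,"twist":0,"grip":-1},{"dx":0,"dy":0,"dz":-0.004,"twist":0,"grip":-1},{"dx":0,"dy":0,"dz":-0.004,"twist":0,"grip":-1}]' 4
python3 -m crank '[{"dx":0,"dy":0,"dz":0,"twist":0,"grip":-0.1},{"dx":0,"dy":0,"dz":0,"twist":0,"grip":0},{"dx":0,"dy":0,"dz":0,"twist":0,"grip":0.4},{"dx":0,"dy":0,"dz":0,"twist":0,"grip":0.8},{"dx":0,"dy":0,"dz":0,"twist":0,"grip":1}]'
python3 -m crank '[{"dx":0,"dy":0,"dz":0.03,"twist":0,"grip":1},{"dx":0,"dy":0,"dz":0.07,"twist":0,"grip":1},{"dx":0,"dy":0,"dz":0.11,"twist":0,"grip":1},{"dx":0,"dy":0,"dz":0.15,"twist":0,"grip":1},{"dx":0,"dy":0,"dz":0.19,"twist":0,"grip":1}]'
python3 -m crank '[{"dx":0,"dy":0.035,"dz":0.02,"twist":-7,"grip":1},{"dx":0.005,"dy":0.07,"dz":0.04,"twist":-14,"grip":1},{"dx":0.01,"dy":0.105,"dz":0.05,"twist":-21,"grip":1},{"dx":0.015,"dy":0.14,"dz":0.05,"twist":-28,"grip":1},{"dx":0.02,"dy":0.175,"dz":0.05,"twist":-35,"grip":1}]'
python3 -c "
from h import *
a=grab('side','d3')[140:400,240:520,::-1];b=grab('scene','s3')[100:300,180:380,::-1]
cv2.imwrite('pics/c3.png',np.hstack([cv2.resize(a,(404,375)),cv2.resize(b,(375,375))]))"
```

```text
t: 7.9
eef_pos: [0.4356, -0.332, 0.0205]
ee_rot: [3.141, -0.0, 0.242]
force: [0.4, -0.5, -0.4]
width: 0.036
gripper_force: 4.0
t: 8.32
eef_pos: [0.4356, -0.332, 0.0207]
ee_rot: [3.141, -0.0, 0.242]
force: [0.0, 0.3, -0.1]
width: 0.0587
gripper_force: 0.0
t: 8.73
eef_pos: [0.435, -0.3318, 0.2127]
ee_rot: [3.142, -0.0, 0.242]
force: [1.0, -0.2, -0.5]
width: 0.0865
gripper_force: 0.0
t: 9.15
eef_pos: [0.4551, -0.1615, 0.2619]
ee_rot: [-3.141, -0.003, -0.322]
force: [1.0, -0.1, -0.2]
width: 0.0876
gripper_force: 0.0
```

View pics/c3.png

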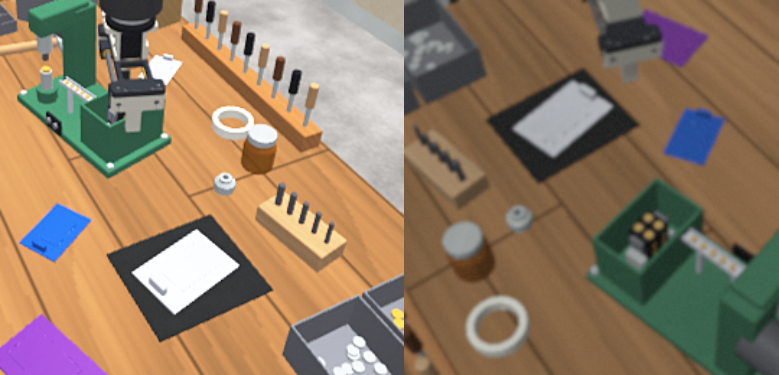

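The lid lies flat on the mat, right way up. Now to a spot above the well for a wrist look at the magazine.

```bash

python3 -m crank '[{"dx":0.018,"dy":0.037,"dz":0,"twist":-7,"grip":0.7},{"dx":0.036,"dy":0.074,"dz":0,"twist":-14,"grip":0.7},{"dx":0.054,"dy":0.11,"dz":0,"twist":-21,"grip":0.7},{"dx":0.072,"dy":0.15,"dz":0,"twist":-28,"grip":0.7},{"dx":0.09,"dy":0.188,"dz":0,"twist":-35,"grip":0.7}]' 25
python3 -m crank '[{"dx":0,"dy":0,"dz":-0.01,"twist":-7,"grip":0.7},{"dx":0,"dy":0,"dz":-0.02,"twist":-14,"grip":0.7},{"dx":0,"dy":0,"dz":-0.03,"twist":-21,"grip":0.7},{"dx":0,"dy":0,"dz":-0.04,"twist":-22.6,"grip":0.7},{"dx":0,"dy":0,"dz":-0.04,"twist":-22.6,"grip":0.7}]'
python3 -c "
from h import *
grab('wrist','w4');s=arm.get_state();print(s['eef_pos'],s['ee_rot'],proj('w4',[.546,.027,.11]))"
```

```text
t: 9.67
eef_pos: [0.5404, 0.0162, 0.2608]
ee_rot: [-3.141, -0.0, -0.912]
force: [0.4, -1.0, 0.1]
width: 0.0747
gripper_force: 0.0
t: 10.08
eef_pos: [0.5389, 0.0145, 0.2184]
ee_rot: [3.138, 0.0, -1.302]
force: [-0.7, -0.1, -0.1]
width: 0.0749
gripper_force: 0.0
[0.53946645 0.01440431 0.21958517] [ 3.13923179e+00 -1.30939922e-04 -1.29942149e+00] (np.float64(307.73281072280224), np.float64(210.67984803264807))
```

View pics/w4.png

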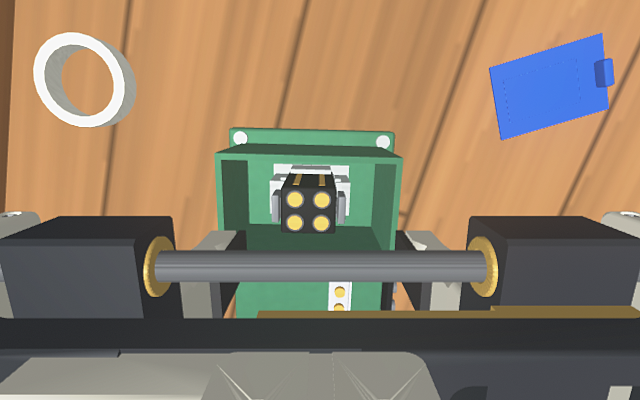

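The picture shows the magazine top with four gold eyelets centred at (308,211). The grey catch pads are at left (275,207) and right (341,207). I'll refine with the scene view, where the magazine is at about (311,224).

```bash
python3 - <<'E'
from h import *
im=cv2.imread('pics/w4.png');h=cv2.cvtColor(im,cv2.COLOR_BGR2HSV)
def gold(f,x0,x1,y0,y1):
    h=cv2.cvtColor(cv2.imread(f'pics/{f}.png'),cv2.COLOR_BGR2HSV)[y0:y1,x0:x1]
    m=cv2.inRange(h,(15,90,110),(32,255,255));n,l,s,c=cv2.connectedComponentsWithStats(m)
    return [(c[i]+[x0,y0],s[i,4]) for i in range(1,n) if s[i,4]>3]
gw=gold('w4',280,338,188,235);gs=gold('s3',292,330,205,245)
print(gw,gs)
w=np.mean([g[0] for g in gw if g[1]>60],0);print(w,plane('w4',*w,.11))
s=np.mean([g[0] for g in gs],0);print(s,tri(('w4',*w),('s3',*s)))
a=plane('w4',275,207,.098);b=plane('w4',341,207,.098);print(a,b,(a+b)/2,np.linalg.norm(a-b))
d=plane('w4',216,152,.118)-plane('w4',402,157,.118);print(np.degrees(np.arctan2(d[1],d[0])),np.linalg.norm(d))
E
```

```text
[(array([294.65294118, 199.00588235]), np.int32(170)), (array([321.56213018, 199.55621302]), np.int32(169)), (array([294.40372671, 222.26086957]), np.int32(161)), (array([320.82424242, 222.78181818]), np.int32(165))] [(array([295.24390244, 208.09756098]), np.int32(41)), (array([309.88235294, 215.58823529]), np.int32(17)), (array([315.11764706, 219.41176471]), np.int32(17)), (array([304.88888889, 220.72222222]), np.int32(18)), (array([310.11764706, 224.58823529]), np.int32(17))]
[307.86076012 210.90119578] [0.54584899 0.02715556 0.11      ]
[307.05008768 217.6816037 ] (array([0.54887448, 0.02316019, 0.12047261]), [np.float64(0.002716272980559629), np.float64(0.002716272980559703)])
[0.57346502 0.03476352 0.098     ] [0.5187232  0.01964058 0.098     ] [0.54609411 0.02720205 0.098     ] 0.05679234067005229
13.945615001669442 0.14287009243462667
```

```bash

python3 -c "
from h import *
print(tri(('w4',307.9,210.9),('s3',310,220.1)))"
python3 -m crank '[{"dx":0.006,"dy":0.012,"dz":0,"twist":0,"grip":0.7},{"dx":0.006,"dy":0.012,"dz":0,"twist":0,"grip":0.7},{"dx":0.006,"dy":0.012,"dz":0,"twist":0,"grip":0.7},{"dx":0.006,"dy":0.012,"dz":0,"twist":0,"grip":0.7},{"dx":0.006,"dy":0.012,"dz":0,"twist":0,"grip":0.7}]' 25
```

```text
(array([0.54574731, 0.02746125, 0.10893693]), [np.float64(2.5009374146291952e-05), np.float64(2.5009374146172246e-05)])
t: 10.55
eef_pos: [0.5462, 0.0269, 0.2209]
ee_rot: [-3.141, 0.0, -1.301]
force: [0.2, 0.3, 0.2]
width: 0.0746
gripper_force: 0.0
```

The magazine top measures 0.109 at (0.546, 0.027), which agrees with the text. Correct the yaw, descend, and pinch.

```bash

python3 -m crank '[{"dx":0,"dy":0.0005,"dz":-0.03,"twist":-1.7,"grip":0.7},{"dx":0,"dy":0.0005,"dz":-0.06,"twist":-1.7,"grip":0.7},{"dx":0,"dy":0.0005,"dz":-0.09,"twist":-1.7,"grip":0.7},{"dx":0,"dy":0.0005,"dz":-0.09,"twist":-1.7,"grip":0.7},{"dx":0,"dy":0.0005,"dz":-0.09,"twist":-1.7,"grip":0.7}]' 25
python3 -m crank '[{"dx":0,"dy":0,"dz":-0.012,"twist":0,"grip":0.7},{"dx":0,"dy":0,"dz":-0.024,"twist":0,"grip":0.7},{"dx":0,"dy":0,"dz":-0.036,"twist":0,"grip":0.7},{"dx":0,"dy":0,"dz":-0.048,"twist":0,"grip":0.7},{"dx":0,"dy":0,"dz":-0.052,"twist":0,"grip":0.7}]' 25
python3 -m crank '[{"dx":0,"dy":0,"dz":0,"twist":0,"grip":0.5},{"dx":0,"dy":0,"dz":0,"twist":0,"grip":0.3},{"dx":0,"dy":0,"dz":0,"twist":0,"grip":0},{"dx":0,"dy":0,"dz":0,"twist":0,"grip":-0.5},{"dx":0,"dy":0,"dz":0,"twist":0,"grip":-1}]' 27
python3 -m crank '[{"dx":0,"dy":0,"dz":0,"twist":0,"grip":-1},{"dx":0,"dy":0,"dz":0,"twist":0,"grip":-1},{"dx":0,"dy":0,"dz":0,"twist":0,"grip":-1},{"dx":0,"dy":0,"dz":0,"twist":0,"grip":-1},{"dx":0,"dy":0,"dz":0,"twist":0,"grip":-1}]' 27
```

```text
t: 10.97
eef_pos: [0.5454, 0.0269, 0.1301]
ee_rot: [3.139, -0.001, -1.33]
force: [0.3, -0.2, 0.0]
width: 0.0745
gripper_force: 0.0
t: 11.38
eef_pos: [0.5469, 0.0276, 0.0795]
ee_rot: [-3.14, -0.0, -1.33]
force: [-0.1, -1.1, 0.2]
width: 0.0745
gripper_force: 0.0
t: 11.8
eef_pos: [0.5462, 0.0273, 0.0801]
ee_rot: [-3.141, -0.0, -1.33]
force: [-4.4, 0.2, 9.1]
width: 0.0503
gripper_force: 27.0
t: 12.22
eef_pos: [0.5461, 0.0273, 0.0801]
ee_rot: [-3.141, -0.0, -1.33]
force: [-4.8, 0.1, 9.7]
width: 0.0502
gripper_force: 27.0
```

Pinched (width 50 mm). There is a small side load, so I'll ease −1 mm in x and start lifting slowly while watching the force.

```bash

python3 -m crank '[{"dx":-0.001,"dy":0,"dz":0,"twist":0,"grip":-1},{"dx":-0.001,"dy":0,"dz":0.001,"twist":0,"grip":-1},{"dx":-0.001,"dy":0,"dz":0.001,"twist":0,"grip":-1},{"dx":-0.001,"dy":0,"dz":0.002,"twist":0,"grip":-1},{"dx":-0.001,"dy":0,"dz":0.002,"twist":0,"grip":-1}]' 27
python3 -c "
from h import *
s=arm.get_state();print(s['moment'],s['force'])
a=grab('scene','s5')[150:300,240:400,::-1];b=grab('wrist','w5')[:,:,::-1]
cv2.imwrite('pics/c5.png',np.hstack([cv2.resize(a,(400,375)),cv2.resize(b[100:300,200:413],(400,375))]))"
```

```text
t: 12.63
eef_pos: [0.5448, 0.0274, 0.0804]
ee_rot: [3.141, 0.0, -1.331]
force: [-0.4, 0.9, -3.7]
width: 0.0498
gripper_force: 27.0
[ 0.09687242 -0.00200079  0.01873528] [-0.40872643  0.85234274 -3.70048875]
```

View pics/c5.png

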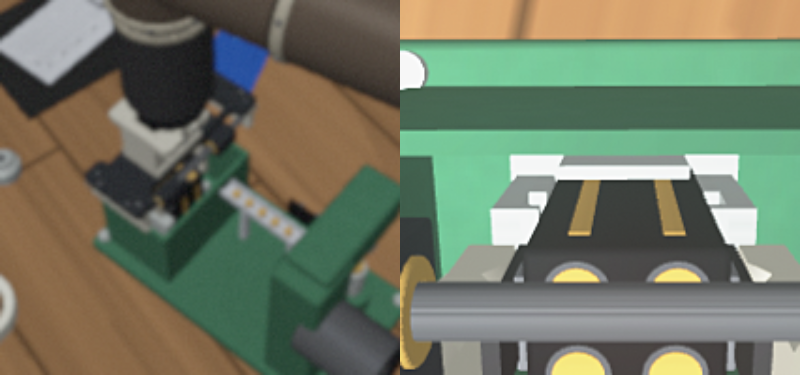

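The fingers sit centred on both catches, and the force is about the magazine's weight (−3.7 N). Lift straight up.

```bash

python3 -m crank '[{"dx":0,"dy":0,"dz":0.003,"twist":0,"grip":-1},{"dx":0,"dy":0,"dz":0.006,"twist":0,"grip":-1},{"dx":0,"dy":0,"dz":0.009,"twist":0,"grip":-1},{"dx":0,"dy":0,"dz":0.012,"twist":0,"grip":-1},{"dx":0,"dy":0,"dz":0.015,"twist":0,"grip":-1}]' 27
```

```text
t: 13.15
eef_pos: [0.5452, 0.0275, 0.096]
ee_rot: [-3.141, 0.0, -1.331]
force: [-0.9, -0.5, -3.6]
width: 0.0499
gripper_force: 27.0
```

```bash

python3 -m crank '[{"dx":0,"dy":0,"dz":0.01,"twist":0,"grip":-1},{"dx":0,"dy":0,"dz":0.02,"twist":0,"grip":-1},{"dx":0,"dy":0,"dz":0.03,"twist":0,"grip":-1},{"dx":0,"dy":0,"dz":0.04,"twist":0,"grip":-1},{"dx":0,"dy":0,"dz":0.05,"twist":0,"grip":-1}]' 27
python3 -m crank '[{"dx":0,"dy":0,"dz":0.015,"twist":0,"grip":-1},{"dx":0,"dy":0,"dz":0.03,"twist":0,"grip":-1},{"dx":0,"dy":0,"dz":0.045,"twist":0,"grip":-1},{"dx":0,"dy":0,"dz":0.058,"twist":0,"grip":-1},{"dx":0,"dy":0,"dz":0.063,"twist":0,"grip":-1}]' 27
python3 -m crank '[{"dx":0,"dy":0,"dz":0,"twist":0,"grip":-1},{"dx":0,"dy":0,"dz":0,"twist":0,"grip":-1},{"dx":0,"dy":0,"dz":0,"twist":0,"grip":-1},{"dx":0,"dy":0,"dz":0,"twist":0,"grip":-1},{"dx":0,"dy":0,"dz":0,"twist":0,"grip":-1}]' 27
python3 -c "
from h import *
a=grab('scene','s6')[100:300,180:380,::-1];b=grab('side','d6')[140:380,240:480,::-1]
cv2.imwrite('pics/c6.png',np.hstack([cv2.resize(a,(400,400)),cv2.resize(b,(400,400))]))"
```

```text
t: 13.57
eef_pos: [0.5452, 0.0275, 0.1471]
ee_rot: [-3.141, 0.0, -1.331]
force: [-0.5, -0.4, -4.1]
width: 0.0499
gripper_force: 27.0
t: 13.98
eef_pos: [0.546, 0.0276, 0.2114]
ee_rot: [-3.138, 0.0, -1.33]
force: [-0.3, -1.4, -3.7]
width: 0.0501
gripper_force: 27.0
t: 14.4
eef_pos: [0.5447, 0.0273, 0.2077]
ee_rot: [3.14, -0.0, -1.331]
force: [-0.1, 0.6, -3.4]
width: 0.05
gripper_force: 27.0
```

View pics/c6.png

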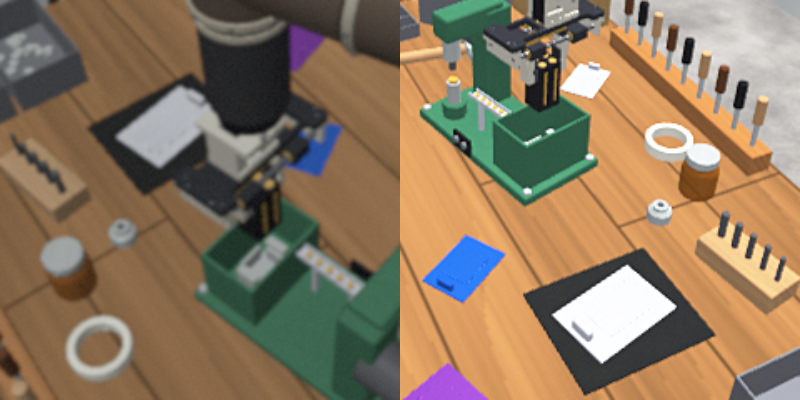

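The magazine is held upright and clear of the well, with its foot at about 0.15. The lid is flat on the mat. Handing in.

```bash
python3 -c "
from station import arm
print(arm.job_done())"
```

```text
the job is handed in; nothing more can be done
None
```

I've handed in the job: the lid lies flat and right way up on the mat, and the magazine is held upright by its pinched catches with its foot about 150 mm above the bench, and nothing else looked moved; no verdict came back.

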